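Hold the metal tester's probe on the marked spot of a lidded tin

TASK

Set the metal tin that has a ring engraved on its lid gently upright on the middle of the square steel bench block and let go of it; then take the pen-shaped metal tester out of its slanted holder and press its sprung tip lightly onto the lid inside the engraved ring, with the pen upright and the tip partly pushed in but not to its stop. Finish while still holding the pen there with the gripper, and leave the other things on the bench where they are.

Things in the scene. Friction and masses are not known exactly. Their poses are not given: they have to be found in the camera images.
- tin_mid (a point): Centre (half-way up) of the lidded metal tin: a plain straight upright cylinder of bare metal, 56 mm in diameter and 52 mm high, lid fixed and flat on top, a dark seam 40 mm up, about 0.2 to 0.3 kg, loose. It starts standing on the bench among other things, turned any way. z points up out of the lid. The smaller tin near it has no ring.
- tin_mark (a point): Centre of the dark engraved ring (14 mm across) on the flat top of the tin's lid; it lies 12 mm off the lid's centre, along the tin's own x axis. 26 mm above the tin's centre.
- block_top (a point): Centre of the top face of the square steel bench block, 100 x 100 mm and 25 mm high, fixed to the bench; x and y run along its sides, z up.
- holder: Slanted pen holder, fixed: black base 110 (x) x 70 (y) x 10 mm with a tube (29 mm outside, 22 mm bore, 50 mm deep, only 7 mm wide in its lowest 11 mm) leaning 30 degrees from vertical towards the base's -x side. Origin: centre of the base's underside. The bore's bottom is at x 30, z 22 mm, its axis along (-0.5, 0, 0.87); its mouth is at x 5, z 65 mm.
- pen_grip (a point): Grip point on the axis of the pen-shaped tester: grey round barrel, 18 mm thick, nose tapered over its lowest 22 mm; 60 g, loose. z runs along the pen, tip to blunt end. From here 80 mm to the nose end, 94 mm to the tip's end (when out), 44 mm to the blunt end, 44 mm to the tube's mouth at the start. It stands tip down in the tube (5 degrees of play); draw it out 55 mm or more along its axis.
- tip_end (a point): Lower end of the thin steel tip (4 mm in diameter, rounded) that projects 14 mm from the pen's nose and slides into it. It lies on the pen's axis.
- tip (a joint): How far the sprung tip is pushed into the nose, in m: 0 fully out, 0.010 at its stop. The spring resists with about 1.0 N at first movement and rises by 0.25 N per mm to 3.5 N at the stop.
- plain_tin: Bystander: smaller plain tin, 46 mm in diameter and 40 mm high, no ring. Origin: centre of its underside.
- bottle: Bystander: small amber bottle, 40 mm in diameter and 85 mm high, standing. Origin: centre of its underside.
- stone: Bystander: grey sharpening stone, 150 (along x) x 55 x 22 mm, lying flat.
- file: Bystander: flat file with a wooden handle, 180 mm long (along x), 10 mm high, lying.
- tweezers: Bystander: steel tweezers, 140 mm long (along x), 7 mm high, lying.
- hammer: Bystander: hammer, 240 mm long (along x), lying.
- dish: Bystander: small white bowl, 70 mm in diameter and 22 mm high. Origin: centre of its underside.
Things that resemble listed ones, but are neither listed nor needed, are in the scene too. What is shaped like the part that bears block_top but blue or turquoise is not meant.

How it is judged:
By the outcome, as a careful person would: the job done as asked, in the order asked, and still so for the second after the job is handed in, while the arm keeps its last pose, push and grip.
It also fails if it takes over 48 s, if anything falls off the work surface, if the arm or the gripper's body presses on something with over 40 N, if the wrist force passes 120 N, or if a joint passes its speed limit or range.

ROBOT

A 6-joint arm with a two-finger parallel gripper is mounted at the origin on the work surface. World frame = base frame: x ahead of the robot, y to its left, z up, the work surface at z = 0. Lengths are in m, angles in degrees, forces in N, time in s.
With the tool pointing down it reaches from about 0.375 to 0.9 m from the base axis. Payload 3.1 kg.
Tool frame: the origin (TCP) lies between the finger pads; the fingertips stand 11 mm ahead of it and the grasp point (between the pads) lies 8 mm behind it; z points along the fingers, y is the line along which they close (so a half turn about z gives the same grasp; the last joint's range is limited). The gripper opens to 87 mm and grips with 3 to 60 N. Pads are 19 mm wide; open, the fingers measure 117 mm over their backs; the gripper's body (75 mm by 190 mm) begins 51 mm behind the grasp point.
Start: joints at [66.148, 30.224, 82.088, -0, 67.689, -10.227], TCP at [0.147, 0.607, 0.234] pointing down, gripper open.
Joint ranges: [-176.69, 176.69], [-43.24, 126.21], [12.49, 139.97], [-82, 262], [0, 151.66], [-163.58, 163.58]. Speed limits (degrees/s): [159.86, 159.86, 180, 180, 180, 180].

INTERFACE

Orientations are given as a 3x3 rotation matrix whose columns are the frame's x, y, z axes.
In Python, from rig import bot gives the robot as it stands.
- The arm moves only by the tool apply_moves, never from a script. Its argument "steps" is a list that holds one entry, the list of rows, each a list of 7 numbers: the shift along the tool's x, y, z in cm, then the turn, a rotation vector about the tool's x, y, z in degrees, then the gripper command: -1 is shut, 1 is fully open, values between are in proportion. In form: [[[dx, dy, dz, rx, ry, rz, jaw], ...]]. A call has 1 to 20 rows; each row is the pose to reach, as a shift and turn from the pose commanded when the call began, along the tool's axes at that moment; what a row does not reach only later rows make up. A row lasts 1/8 s, in which the tool goes at most 62.5 mm and 10.7 degrees, less where a joint would pass 70% of its speed; a pose out of reach is approached as far as the arm can. A call with a gripper value outside its range is refused whole. The fingers move at their own pace and stop on an object; the grip force is fixed at half the most. Time passes only in rows, so rows that repeat a pose let the fingers close. It gives the time, the measured TCP pose, the force, the opening and the grip force at its end, in the units of the state.
- bot.read_state(): the state, without advancing time (a new reading comes with each control period).
- bot.capture(name): name is "scene" or "top" or "wrist"; returns the picture (384x512x3 uint8, blue, green, red); there is no depth.
- bot.camera_model(name): a dict with "intrinsics" (3x3 intrinsics, pixels), "k1" (the pictures are not rectified: a ray, as slopes to the right and down, at radius r is drawn at 1 + k1 r^2 times it, then the intrinsics apply), "R" (3x3) and "t" (3): a world point X has camera coordinates R X + t. Camera axes: x right, y down, z forward; pixel columns grow to the right and rows downward; lengths in m; the calibration is good to about 2 mm. A picture is of the moment at which its call begins: read the wrist's pose just before it. camera_model takes no time and is no camera call; for the wrist camera it gives the pose at the moment of the call.
- bot.hand_in(): hands the job in; it is judged then, once.
The state is a dict: "time_s": time; "joint_positions": joint angles; "qvel": joint speeds; "tau": joint torques, N m; "position": TCP position; "tcp_rot": TCP orientation; "force": force on the tool from outside, world axes, zero at the start; "moment": the same for the moment, N m; "opening": opening from 0.0 (shut) to 1.0 (fully open); "grasp_force": force on a finger pad.
Only numpy, scipy, OpenCV 4.12 (cv2) and the standard library are available. Lean on these libraries where they do the work, as an engineer would, in place of code of your own. Each camera call takes 0.05 s, during which the arm holds its last target. There are 200 camera calls.

## Working session

There is one attempt and no reset: what is moved stays moved. The work goes in short steps, Python scripts to look and compute and a tool call to move; the robot and the scene stay as the last step left them, time stands still between calls to the robot, and variables do not carry over. Pictures are saved under pics/ and viewed, at most 10 in all, crops included, and the job is handed in when it is done.

Besides the shell and the picture viewer there is one more tool, called after "Emit:" in YAML: its name, and indented under it one key for each argument. apply_moves: Moves the arm, as the interface text tells. Its arguments: {"type":"object","properties":{"steps":{"type":"array","items":{"type":"array","items":{"type":"array","items":{"type":"number"}}}}},"required":["steps"]}

```bash
mkdir -p pics; ls
python3 - <<'E'
from rig import bot
import cv2,numpy as np
for n in ("scene","top"):
    im=bot.capture(n); cv2.imwrite(f"pics/{n}0.png",im)
    c=bot.camera_model(n); print(n,np.round(c["intrinsics"],1).tolist(),c["k1"],np.round(c["R"],3).tolist(),np.round(c["t"],3), np.round(-np.array(c["R"]).T@c["t"],3))
    cv2.imwrite(f"pics/{n}0b.png",cv2.resize(im,(800,600),interpolation=cv2.INTER_CUBIC))
print(bot.read_state())
E
```

```text
pics
scene [[470.0, 0.0, 264.2], [0.0, 470.0, 188.8], [0.0, 0.0, 1.0]] -0.05447587261857329 [[0.409, 0.913, -0.009], [0.663, -0.304, -0.684], [-0.627, 0.274, -0.729]] [-0.231 -0.32   1.66 ] [ 1.348 -0.341  0.989]
top [[394.3, 0.0, 262.4], [0.0, 394.3, 192.4], [0.0, 0.0, 1.0]] -0.012672057674641326 [[-0.019, -1.0, -0.003], [-0.988, 0.019, -0.152], [0.152, 0.0, -0.988]] [0.014 0.582 1.169] [0.398 0.002 1.243]
{'time_s': 0.1, 'joint_positions': array([ 6.61480706e+01,  3.02709857e+01,  8.21471861e+01, -1.92718377e-03,
        6.76891571e+01, -1.02266805e+01]), 'qvel': array([ 0.04029247, -0.13314432, -0.07193608, -0.0016793 ,  0.07255163,
        0.06911943]), 'tau': array([-6.95738290e-04, -4.40984845e+01, -1.77150339e+01,  6.34276355e-02,
        5.33607393e-02, -2.42322233e-05]), 'position': array([0.14695119, 0.6068422 , 0.23270824]), 'tcp_rot': array([[-9.71860189e-01,  2.35557298e-01, -7.29031166e-04],
       [ 2.35558233e-01,  9.71858704e-01, -1.72583840e-03],
       [ 3.01981452e-04, -1.84900293e-03, -9.99998245e-01]]), 'force': array([-0.28644505,  0.4503885 , -0.40291611]), 'moment': array([ 0.02897272, -0.03268741,  0.0050844 ]), 'grasp_force': 0.0, 'opening': 0.9970154984377643}
```

View pics/scene0b.png

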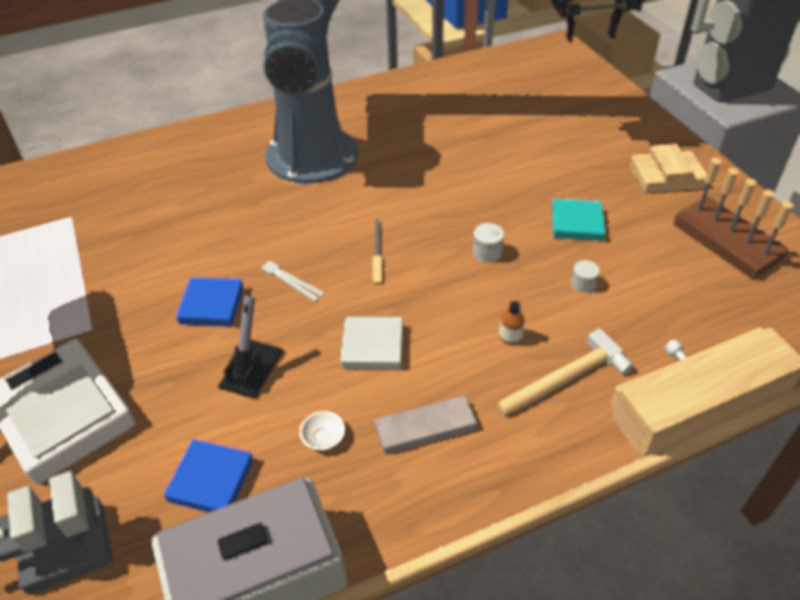

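View pics/top0b.png

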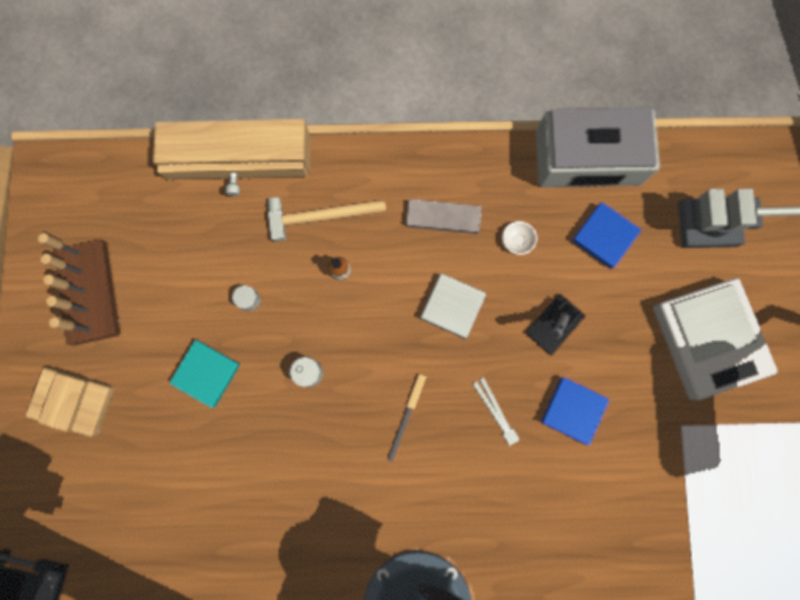

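Scene view (800-px scale): the tin is at (489,242), the steel block at (373,342), and the holder with pen at (250,350). Top view: the ringed tin is at (305,372) with its ring at (299,369). The block is at (453,305) and the holder at (556,323).

```bash
cat > h.py <<'E'
from rig import bot
import cv2,numpy as np
def rays(c,px):
    K=np.array(c["intrinsics"]);k=c["k1"]
    d=(np.atleast_2d(px).astype(float)-K[:2,2])/[K[0,0],K[1,1]]
    s=d.copy()
    for _ in range(10): s=d/(1+k*(s**2).sum(1,keepdims=True))
    R=np.array(c["R"]);t=np.array(c["t"])
    return -R.T@t, np.c_[s,np.ones(len(s))]@R
def plane(c,px,z):
    o,d=rays(c,px); return o+d*((z-o[2])/d[:,2])[:,None]
def proj(c,X):
    p=np.atleast_2d(X)@np.array(c["R"]).T+c["t"]; s=p[:,:2]/p[:,2:]
    s=s*(1+c["k1"]*(s**2).sum(1,keepdims=True)); K=np.array(c["intrinsics"])
    return s*[K[0,0],K[1,1]]+K[:2,2]
def tri(c1,p1,c2,p2):
    o1,d1=rays(c1,p1);o2,d2=rays(c2,p2);d1=d1[0];d2=d2[0]
    a=np.linalg.lstsq(np.c_[d1,-d2],o2-o1,rcond=None)[0]
    A=o1+a[0]*d1;B=o2+a[1]*d2
    return (A+B)/2,np.linalg.norm(A-B)
def blob(mask,x0,y0,x1,y1):
    m=np.zeros(mask.shape,np.uint8);m[y0:y1,x0:x1]=mask[y0:y1,x0:x1]
    cs,_=cv2.findContours(m,cv2.RETR_EXTERNAL,cv2.CHAIN_APPROX_NONE)
    return max(cs,key=cv2.contourArea)[:,0,:].astype(float)
E
python3 - <<'E'
from h import *
c=bot.camera_model("top");im=cv2.imread("pics/top0.png")
hsv=cv2.cvtColor(im,cv2.COLOR_BGR2HSV);S,V=hsv[...,1],hsv[...,2]
bright=((S<70)&(V>110)).astype(np.uint8); dark=((V<75)&(S<140)).astype(np.uint8)
b=blob(bright,262,168,318,222); W=plane(c,b,.025)
print("block",cv2.minAreaRect((W[:,:2]*1e3).astype(np.float32)))
t=blob(bright,180,222,212,254); print("tinpix",cv2.minEnclosingCircle(t.astype(np.float32)))
W=plane(c,t,.052);print("tin",cv2.minEnclosingCircle((W[:,:2]*1e3).astype(np.float32)),W[:,:2].mean(0))
d=blob(dark,330,184,378,230);W=plane(c,d,.010)
print("holder",cv2.minAreaRect((W[:,:2]*1e3).astype(np.float32)))
a=cv2.resize(im[180:235,325:380],(400,400),interpolation=cv2.INTER_CUBIC)
s=cv2.imread("pics/scene0.png")[180:260,130:190];s=cv2.resize(s,(300,400),interpolation=cv2.INTER_CUBIC)
cv2.imwrite("pics/hold.png",np.hstack([a,s]))
E
```

```text
block ((574.0011596679688, -82.3941421508789), (101.30814361572266, 101.7683334350586), 64.35765075683594)
tinpix ((195.5, 237.5), 10.606701850891113)
tin ((447.2296447753906, 206.45880126953125), 32.04804992675781) [0.44666364 0.20711983]
holder ((536.2313842773438, -284.75628662109375), (71.0279769897461, 106.6483383178711), 46.83699417114258)
```

View pics/hold.png

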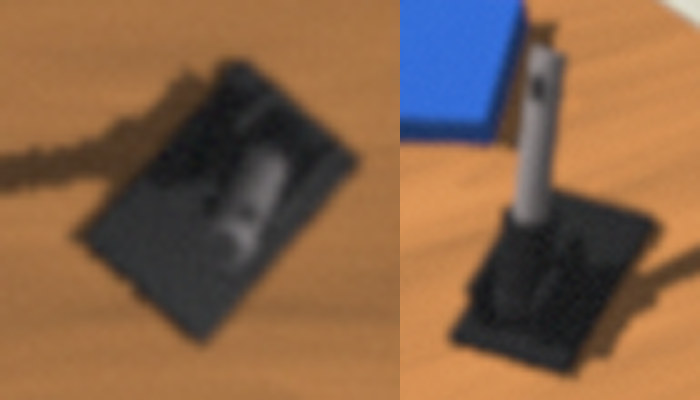

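The block is at (0.574,-0.082), the tin is near (0.447,0.207), and the holder is at (0.536,-0.285). The pen leans toward (-x,+y). Next I move above the tin.

Emit:
apply_moves:
  steps:
    - [[-38.6,-31.8,0,0,0,0,1],[-38.6,-31.8,0,0,0,0,1],[-38.6,-31.8,0,0,0,0,1],[-38.6,-31.8,0,0,0,0,1],[-38.6,-31.8,0,0,0,0,1],[-38.6,-31.8,0,0,0,0,1],[-38.6,-31.8,0,0,0,0,1],[-38.6,-31.8,0,0,0,0,1],[-38.6,-31.8,0,0,0,0,1],[-38.6,-31.8,0,0,0,0,1],[-38.6,-31.8,0,0,0,0,1]]

```text
time_s: 1.48
position: [0.4461, 0.2085, 0.2333]
tcp_rot: [[-0.972, 0.234, -0.001], [0.234, 0.972, 0.0], [0.001, -0.0, -1.0]]
force: [-1.5, -0.2, -0.9]
opening: 1.002
grasp_force: 0.0
```

Run:
```python
from h import *
s=bot.read_state();c=bot.camera_model("wrist");im=bot.capture("wrist");cv2.imwrite("pics/w1.png",im)
print(s["position"],np.round(s["tcp_rot"],3).tolist(),s["joint_positions"],s["force"])
print(proj(c,[.447,.2065,.052]),-np.array(c["R"]).T@c["t"])
np.save("w1.npy",c,allow_pickle=True)
```

```text
[0.44605355 0.20850187 0.23333507] [[-0.972, 0.234, -0.001], [0.234, 0.972, 0.0], [0.001, -0.0, -1.0]] [ 1.20144206e+01  2.00966941e+01  1.00709020e+02  1.92713944e-02
  5.92636746e+01 -6.44896000e+01] [-1.54088439 -0.19323905 -0.93801412]
[[263.04303247 178.79477576]] [0.37667683 0.22383022 0.38459505]
```

View pics/w1.png

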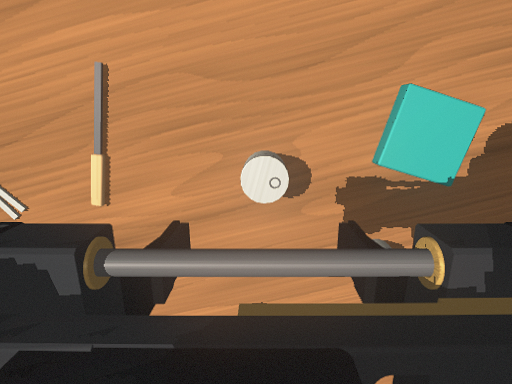

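The wrist view shows the lid at about (264,179) and its ring at about (275,183). Nothing stands near where the fingers will go. Next I fit the lid circle.

Run:
```python
from h import *
c=np.load("w1.npy",allow_pickle=True).item();im=cv2.imread("pics/w1.png")
hsv=cv2.cvtColor(im,cv2.COLOR_BGR2HSV);S,V=hsv[...,1],hsv[...,2]
m=((S<60)&(V>140)).astype(np.uint8)
b=blob(m,235,145,300,210);W=plane(c,b,.052)[:,:2]
A=np.c_[2*W,np.ones(len(W))];x=np.linalg.lstsq(A,(W**2).sum(1),rcond=None)[0];
print("tin",x[:2],"r",np.sqrt(x[2]+x[:2]@x[:2]),cv2.minEnclosingCircle((W*1e3).astype(np.float32)))
r=np.zeros_like(m);r[176:191,267:284]=1;r&=(V<125).astype(np.uint8)
ys,xs=np.nonzero(r);print("ring",len(xs),plane(c,[[(xs.min()+xs.max())/2,(ys.min()+ys.max())/2]],.052),xs.min(),xs.max(),ys.min(),ys.max())
s=bot.read_state();R=s["tcp_rot"];print("shift cm",R.T@(np.r_[x[:2],.030]-s["position"])*100)
```

```text
tin [0.44695388 0.2075087 ] r 0.02767635942906502 ((445.4568786621094, 208.26235961914062), 30.106447219848633)
ring 9 [[0.45482997 0.21811374 0.052     ]] 270 279 179 187
shift cm [-0.12610102 -0.0874535  20.34042202]
```

Emit:
apply_moves:
  steps:
    - [[-0.1,-0.1,6,0,0,0,1],[-0.1,-0.1,12,0,0,0,1],[-0.1,-0.1,16,0,0,0,1],[-0.1,-0.1,18.5,0,0,0,1],[-0.1,-0.1,20,0,0,0,1],[-0.1,-0.1,20.3,0,0,0,1],[-0.1,-0.1,20.3,0,0,0,0.2],[-0.1,-0.1,20.3,0,0,0,0.2],[-0.1,-0.1,20.3,0,0,0,0.2],[-0.1,-0.1,20.3,0,0,0,-1],[-0.1,-0.1,20.3,0,0,0,-1],[-0.1,-0.1,20.3,0,0,0,-1],[-0.1,-0.1,20.3,0,0,0,-1]]

```text
time_s: 3.15
position: [0.4488, 0.2064, 0.0311]
tcp_rot: [[-0.972, 0.236, 0.002], [0.236, 0.972, 0.001], [-0.002, 0.001, -1.0]]
force: [-0.7, 1.4, 5.8]
opening: 0.638
grasp_force: 30.0
```

Emit:
apply_moves:
  steps:
    - [[0,0,-1,0,0,0,-1],[0,0,-3.5,0,0,0,-1],[0,0,-7,0,0,0,-1],[-1.9,-2.5,-8,0,0,0,-1],[-5,-6.5,-8,0,0,0,-1],[-8.5,-11,-8,0,0,0,-1],[-12,-15.7,-8,0,0,0,-1],[-15.5,-20.3,-8,0,0,0,-1],[-18,-23.6,-8,0,0,0,-1],[-19.2,-25.1,-8,0,0,0,-1],[-19.2,-25.1,-8,0,0,0,-1],[-19.2,-25.1,-8,0,0,0,-1]]

```text
time_s: 4.65
position: [0.5739, -0.081, 0.1101]
tcp_rot: [[-0.972, 0.234, -0.003], [0.234, 0.972, 0.002], [0.003, 0.001, -1.0]]
force: [-0.3, 0.0, -2.5]
opening: 0.638
grasp_force: 30.0
```

Run:
```python
from h import *
s=bot.read_state();c=bot.camera_model("wrist");im=bot.capture("wrist");cv2.imwrite("pics/w2.png",im);np.save("w2.npy",c,allow_pickle=True)
print(s["position"],np.round(s["tcp_rot"],4).tolist(),s["joint_positions"],s["force"],s["opening"])
im2=bot.capture("scene");cv2.imwrite("pics/s2.png",im2)
cv2.imwrite("pics/v2.png",np.hstack([im,cv2.resize(im2[150:290,100:240],(280,384))[:, :288]]))
```

```text
[ 0.57393632 -0.08102208  0.11013008] [[-0.9721, 0.2345, -0.003], [0.2345, 0.9721, 0.0015], [0.0033, 0.0008, -1.0]] [-1.90892414e+01  3.63917205e+01  9.45685655e+01  3.43478125e-02
  4.92323172e+01 -9.55520366e+01] [-0.33043454  0.01622636 -2.48599494] 0.6379679510514022
```

View pics/v2.png

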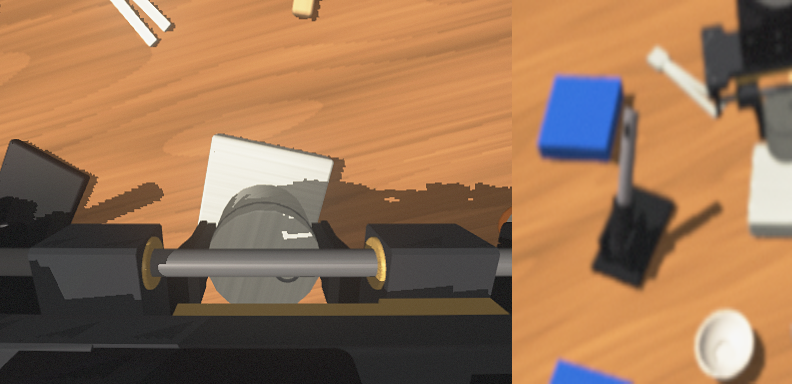

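Run:
```python
from h import *
c=np.load("w2.npy",allow_pickle=True).item();im=cv2.imread("pics/w2.png")
# top-face edges: far edge and left edge
g=cv2.cvtColor(im,cv2.COLOR_BGR2HSV);m=((g[...,1]<50)&(g[...,2]>150)).astype(np.uint8)
P=[]
for x in range(222,325,3):
    y=np.nonzero(m[125:185,x])[0]; P.append([x-.0,125+y.min()-.5])
Q=[]
for y in range(142,215,3):
    x=np.nonzero(m[y,190:260])[0]; Q.append([190+x.min()-.5,y])
P=plane(c,P,.025)[:,:2];Q=plane(c,Q,.025)[:,:2]
def line(A):
    vx,vy,x,y=cv2.fitLine(A.astype(np.float32),cv2.DIST_HUBER,0,.01,.01).ravel();return np.array([vx,vy]),np.array([x,y])
d1,p1=line(P);d2,p2=line(Q)
print(np.degrees(np.arctan2(*d1[::-1])),np.degrees(np.arctan2(*d2[::-1])))
C=np.array([.574,-.0824])
for d,p in((d1,p1),(d2,p2)):
    n=np.array([-d[1],d[0]]);print("dist mm",(C-p)@n*1e3, n)
```

```text
64.43496 -25.453375
dist mm -46.60395764990002 [-0.902096   0.4315354]
dist mm 50.43659041905407 [0.42977646 0.9029353 ]
```

Emit:
apply_moves:
  steps:
    - [[-0.4,-0.2,1.5,0,0,0,-1],[-0.4,-0.2,3,0,0,0,-1],[-0.4,-0.2,4.2,0,0,0,-1],[-0.4,-0.2,4.8,0,0,0,-1],[-0.4,-0.2,5.1,0,0,0,-1],[-0.4,-0.2,5.25,0,0,0,-1],[-0.4,-0.2,5.35,0,0,0,-1],[-0.4,-0.2,5.35,0,0,0,-1]]

```text
time_s: 5.75
position: [0.5792, -0.0859, 0.0573]
tcp_rot: [[-0.972, 0.236, 0.001], [0.236, 0.972, -0.0], [-0.001, -0.0, -1.0]]
force: [0.1, 0.2, -3.0]
opening: 0.633
grasp_force: 30.0
```

Emit:
apply_moves:
  steps:
    - [[0.15,0.15,0,0,0,0,-1],[0.15,0.15,0.05,0,0,0,-1],[0.15,0.15,0.1,0,0,0,-1],[0.15,0.15,0.1,0,0,0,-1]]

```text
time_s: 6.25
position: [0.5779, -0.084, 0.0562]
tcp_rot: [[-0.972, 0.236, 0.0], [0.236, 0.972, 0.0], [0.0, 0.0, -1.0]]
force: [-0.1, 0.7, -1.7]
opening: 0.636
grasp_force: 30.0
```

Emit:
apply_moves:
  steps:
    - [[0,0,0.05,0,0,0,-1],[0,0,0.08,0,0,0,-1],[0,0,0.08,0,0,0,-1]]

```text
time_s: 6.62
position: [0.5779, -0.084, 0.0562]
tcp_rot: [[-0.972, 0.236, 0.0], [0.236, 0.972, 0.0], [-0.0, 0.0, -1.0]]
force: [-2.0, 0.9, 5.4]
opening: 0.638
grasp_force: 30.0
```

Emit:
apply_moves:
  steps:
    - [[0,0,0.05,0,0,0,0.35],[0,0,0.05,0,0,0,0.7],[0,0,0.05,0,0,0,1],[0,0,0.05,0,0,0,1],[0,0,0.05,0,0,0,1],[0,0,-1,0,0,0,1],[0,0,-3,0,0,0,1],[0,0,-7,0,0,0,1],[4,0,-12,0,0,0,1],[7,0,-18,0,0,0,1],[7,0,-19,0,0,0,1],[7,0,-19,0,0,0,1]]

```text
time_s: 8.12
position: [0.5109, -0.0679, 0.2468]
tcp_rot: [[-0.972, 0.236, 0.004], [0.236, 0.972, -0.002], [-0.004, -0.0, -1.0]]
force: [-0.0, -0.2, -0.5]
opening: 0.998
grasp_force: 0.0
```

Run:
```python
from h import *
s=bot.read_state();c=bot.camera_model("wrist");im=bot.capture("wrist");cv2.imwrite("pics/w3.png",im);np.save("w3.npy",c,allow_pickle=True)
print(s["position"],np.round(s["tcp_rot"],4).tolist(),s["joint_positions"],s["force"],s["opening"],s["time_s"])
print(proj(c,[.576,-.0835,.077]))
cv2.imwrite("pics/top3.png",bot.capture("top"))
cv2.imwrite("pics/scene3.png",bot.capture("scene"))
```

```text
[ 0.51093192 -0.06788959  0.24679518] [[-0.9718, 0.2356, 0.0042], [0.2356, 0.9719, -0.0015], [-0.0044, -0.0005, -1.0]] [-2.00053936e+01  2.07227058e+01  9.69387581e+01  2.30369314e-04
  6.20843391e+01 -9.63804831e+01] [-0.02144201 -0.16619354 -0.45982269] 0.9979012081514458 8.125
[[264.61528781 235.28251515]]
```

View pics/w3.png

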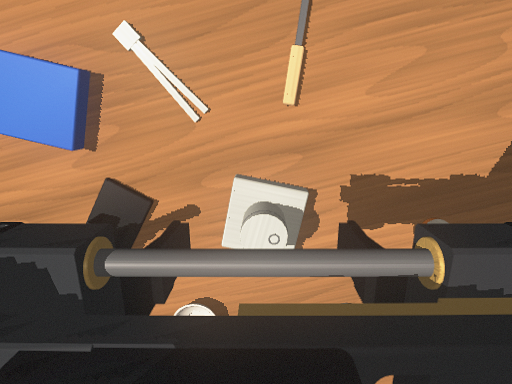

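The tin stands on the block and the ring shows at (274,239). Next I move to a pose from which I can see the pen.

Emit:
apply_moves:
  steps:
    - [[-2,-5,-5,0,0,7,1],[-4,-10,-5.3,0,0,15,1],[-6,-16,-5.3,0,0,23,1],[-8.2,-20.8,-5.3,0,0,29,1],[-8.2,-20.8,-5.3,0,0,29,1],[-8.2,-20.8,-5.3,0,0,29,1],[-8.2,-20.8,-5.3,0,0,29,1]]

```text
time_s: 9.15
position: [0.5403, -0.2874, 0.2973]
tcp_rot: [[-0.737, 0.676, -0.002], [0.676, 0.737, 0.002], [0.003, 0.0, -1.0]]
force: [-1.0, -0.2, 0.0]
opening: 1.0
grasp_force: 0.0
```

Run:
```python
from h import *
s=bot.read_state();c=bot.camera_model("wrist");im=bot.capture("wrist");cv2.imwrite("pics/w4.png",im);np.save("w4.npy",c,allow_pickle=True)
cv2.imwrite("pics/scene4.png",bot.capture("scene"));cv2.imwrite("pics/top4.png",bot.capture("top"))
print(s["position"],np.round(s["tcp_rot"],4).tolist(),s["joint_positions"],s["force"])
u=np.array([-.365,.343,.866]);M=np.array([.540,-.288,.065])
print("mouth,end pred",proj(c,[M,M+.088*u]))
c3=np.load("w3.npy",allow_pickle=True).item();i3=cv2.imread("pics/w3.png");g=i3[232:247,266:283].max(2);ys,xs=np.nonzero(g<np.median(g)-30);print(len(xs),xs.min()+266,xs.max()+266,ys.min()+232,ys.max()+232, plane(c3,[[266+xs.mean(),232+ys.mean()]],.077),np.median(g))
a=cv2.resize(cv2.imread("pics/scene4.png")[180:260,130:190],(288,384),interpolation=cv2.INTER_CUBIC)
cv2.imwrite("pics/v4.png",np.hstack([im,a]))
```

```text
[ 0.54034632 -0.28736384  0.29729656] [[-0.737, 0.6759, -0.0018], [0.6759, 0.737, 0.0018], [0.0025, 0.0001, -1.0]] [-3.84622512e+01  2.56313838e+01  7.95312209e+01  1.68656709e-02
  7.49805840e+01 -8.59444601e+01] [-1.02033301 -0.17177377  0.01747893]
mouth,end pred [[263.87498723 169.22095605]
 [264.55479353 140.10797333]]
59 268 279 233 244 [[ 0.58284764 -0.07420521  0.077     ]] 233.0
```

View pics/v4.png

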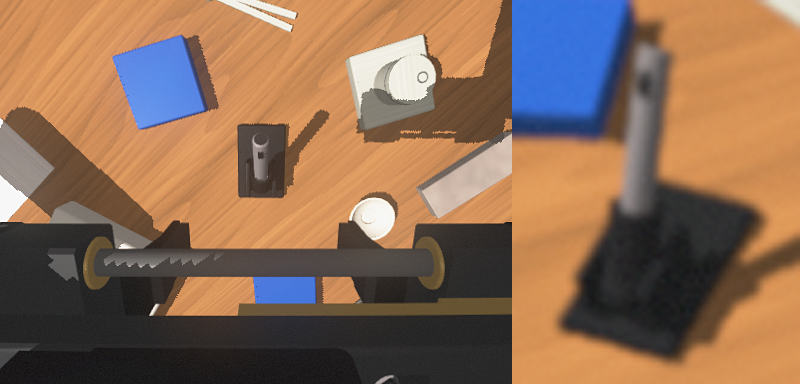

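Wrist view: the pen's blunt end is at (261,140), its mouth end at about (262,184), and the base is upright in the image. The tin stands centred on the block at (410,77). Next I compute the pen's axis from the two views.

```bash
cat > pen.py <<'E'
from h import *
def seg(im,box,lo=75,smax=60):
    h=cv2.cvtColor(im,cv2.COLOR_BGR2HSV);m=((h[...,1]<smax)&(h[...,2]>lo)).astype(np.uint8)
    m=cv2.morphologyEx(m,cv2.MORPH_CLOSE,np.ones((5,5),np.uint8))
    b=blob(m,*box);r=cv2.minAreaRect(b.astype(np.float32))
    f=np.zeros(m.shape,np.uint8);cv2.drawContours(f,[b.astype(np.int32)],-1,1,-1)
    ys,xs=np.nonzero(f);P=np.c_[xs,ys].astype(np.float32)
    vx,vy,x,y=cv2.fitLine(P,cv2.DIST_L2,0,.01,.01).ravel()
    d=np.array([vx,vy]);d*=np.sign(-d[1]) # pointing up in image
    p=np.array([x,y]);t=(P-p)@d
    return p,d,t.min(),t.max(),r
def axis(ca,sa,cb,sb):
    n=[]
    for c,s in((ca,sa),(cb,sb)):
        o,D=rays(c,[s[0]-10*s[1],s[0]+10*s[1]]);v=np.cross(D[0],D[1]);v/=np.linalg.norm(v);n.append((o,v))
    u=np.cross(n[0][1],n[1][1]);k=np.linalg.norm(u);u/=k
    u*=np.sign(u[2])
    A=np.array([n[0][1],n[1][1],u]);x=np.linalg.solve(A,[n[0][0]@n[0][1],n[1][0]@n[1][1],0])
    return x,u,k
E
python3 - <<'E'
from pen import *
cw=np.load("w4.npy",allow_pickle=True).item();cs=bot.camera_model("scene")
w=cv2.imread("pics/w4.png");s=cv2.imread("pics/scene4.png")
sw=seg(w,(245,125,280,200));ss=seg(s,(145,180,175,232))
print(sw);print(ss)
x,u,k=axis(cw,sw,cs,ss)
def at(z): return x+u*(z-x[2])/u[2]
print("u",u,"tilt",np.degrees(np.arccos(u[2])),"az",np.degrees(np.arctan2(u[1],u[0])),k,"at .141",at(.141),"at .065",at(.065))
e1=sw[0]+sw[1]*sw[3];e2=ss[0]+ss[1]*ss[3]
print("ends",e1,e2,tri(cw,e1,cs,e2),proj(cs,[x+u*.0,at(.141)]))
h=cv2.cvtColor(w,cv2.COLOR_BGR2HSV);b=blob((h[...,2]<85).astype(np.uint8),228,115,290,203)
print(cv2.minAreaRect((plane(cw,b,.01)[:,:2]*1e3).astype(np.float32)),cv2.boundingRect(b.astype(np.int32)))
E
```

```text
(array([259.45627, 151.39793], dtype=float32), array([ 0.23698635, -0.971513  ], dtype=float32), np.float32(-46.757423), np.float32(28.334507), ((262.0, 161.0), (70.0, 34.0), 90.0))
(array([156.1647 , 206.15686], dtype=float32), array([ 0.08738167, -0.99617493], dtype=float32), np.float32(-18.051426), np.float32(17.251606), ((152.8316650390625, 206.36659240722656), (15.480661392211914, 35.20602035522461), 2.862405300140381))
u [-0.22216729  0.30670775  0.92551178] tilt 22.254346278769628 az 125.91812558661483 0.6385753694750871 at .141 [ 0.50918259 -0.26395422  0.141     ] at .065 [ 0.52742624 -0.28914006  0.065     ]
ends [266.17117 123.87059] [157.67218 188.97124] (array([ 0.49655642, -0.2541672 ,  0.12852915]), np.float64(0.016581475447244587)) [[159.686056   166.46166227]
 [157.64331979 189.3558504 ]]
((536.1651000976562, -289.7331848144531), (68.81808471679688, 108.42967224121094), 46.326751708984375) (238, 124, 48, 74)
```

Run:
```python
from pen import *
w=cv2.imread("pics/w4.png");s=cv2.imread("pics/scene4.png")
for im,rows,x0,x1 in((w,(140,150,160,170,180,186),240,284),(s,(188,194,206,216,222,228),146,176)):
    h=cv2.cvtColor(im,cv2.COLOR_BGR2HSV)
    for r in rows: print(r,h[r,x0:x1,2].tolist(),"S",h[r,x0:x1,1].tolist() if im is s else "")
```

```text
140 [87, 88, 84, 84, 84, 85, 84, 83, 82, 83, 80, 88, 154, 183, 111, 76, 80, 80, 79, 80, 79, 81, 77, 79, 78, 78, 76, 101, 102, 82, 77, 77, 78, 78, 77, 75, 78, 76, 77, 78, 78, 76, 77, 73] S 
150 [86, 84, 83, 84, 82, 83, 82, 81, 83, 84, 82, 81, 96, 162, 159, 162, 162, 157, 156, 153, 150, 140, 135, 127, 117, 109, 99, 89, 84, 74, 77, 74, 75, 76, 75, 74, 73, 76, 75, 76, 73, 76, 76, 71] S 
160 [83, 84, 81, 83, 83, 83, 75, 63, 61, 65, 61, 60, 68, 104, 165, 159, 162, 159, 156, 151, 148, 142, 130, 121, 113, 100, 91, 85, 80, 73, 76, 62, 59, 57, 58, 62, 62, 63, 62, 61, 60, 65, 63, 62] S 
170 [87, 83, 82, 82, 84, 76, 100, 87, 79, 70, 64, 71, 66, 69, 142, 161, 164, 160, 153, 148, 143, 135, 125, 117, 111, 96, 88, 83, 58, 61, 61, 62, 59, 62, 61, 63, 64, 61, 61, 63, 63, 61, 64, 63] S 
180 [84, 78, 82, 85, 82, 78, 99, 81, 77, 72, 63, 70, 72, 73, 74, 71, 75, 86, 88, 94, 91, 97, 89, 92, 93, 77, 65, 74, 67, 59, 60, 65, 61, 66, 72, 69, 66, 65, 66, 66, 62, 65, 65, 65] S 
186 [83, 83, 83, 85, 81, 77, 89, 81, 79, 73, 65, 63, 67, 72, 71, 72, 70, 71, 68, 69, 68, 69, 67, 67, 66, 65, 66, 61, 62, 61, 68, 64, 76, 
[... 1029 characters left out ...]
12, 215, 215, 217, 217, 216, 216, 214, 211, 209, 209] S [152, 154, 151, 153, 152, 150, 129, 79, 29, 15, 13, 15, 15, 62, 119, 147, 153, 153, 153, 153, 152, 154, 153, 154, 153, 152, 153, 153, 153, 151]
222 [215, 216, 216, 196, 146, 101, 110, 135, 138, 123, 104, 89, 76, 59, 43, 42, 47, 49, 48, 50, 48, 47, 50, 49, 50, 51, 52, 61, 71, 81] S [155, 152, 153, 152, 143, 96, 28, 19, 15, 17, 12, 14, 10, 13, 12, 6, 16, 5, 11, 5, 5, 11, 15, 5, 10, 5, 20, 42, 75, 88]
228 [193, 178, 139, 93, 55, 45, 42, 42, 41, 35, 35, 30, 31, 32, 36, 43, 44, 42, 40, 34, 35, 45, 49, 49, 49, 49, 47, 49, 45, 51] S [152, 148, 134, 104, 37, 6, 0, 12, 12, 7, 29, 26, 25, 8, 21, 6, 12, 12, 26, 8, 0, 6, 5, 10, 0, 16, 11, 5, 6, 15]
```

Run:
```python
from pen import *
cw=np.load("w4.npy",allow_pickle=True).item();cs=bot.camera_model("scene")
sw=(np.array([260.75,156.]),np.array([0,-1.]))
for sl in(.09,.11,.13):
    ss=(np.array([156.5,209.5]),np.array([sl,-1.]))
    x,u,k=axis(cw,sw,cs,ss)
    def at(z): return x+u*(z-x[2])/u[2]
    print("u",u,"tilt",np.degrees(np.arccos(u[2])),"az",np.degrees(np.arctan2(u[1],u[0])),"at .141",at(.141),"at .065",at(.065),at(.103))
M=at(.065)
print(proj(cw,[at(.141),at(.065)]),proj(cs,[at(.141),at(.065)]))
# holder-based nominal
for C in ([.5362,-.2897],[.5362,-.2848]):
  a=np.radians(136.5);l=np.array([np.cos(a),np.sin(a),0]);m=np.r_[C,.065]-l*.005
  print("nominal mouth",m,"grip",m+.044*np.array([.5*l[0],.5*l[1],.866]))
```

```text
u [-0.36036978  0.34180138  0.8679317 ] tilt 29.780827629488638 az 136.51479175465118 at .141 [ 0.50547685 -0.26087908  0.141     ] at .065 [ 0.53703245 -0.29080874  0.065     ] [ 0.52125465 -0.27584391  0.103     ]
u [-0.38634467  0.3653998   0.84688888] tilt 32.12511740608151 az 136.59594448434513 at .141 [ 0.50340952 -0.2589801   0.141     ] at .065 [ 0.53808018 -0.29177116  0.065     ] [ 0.52074485 -0.27537563  0.103     ]
u [-0.41226756  0.38892599  0.82387623] tilt 34.525276971912646 az 136.66875442854868 at .141 [ 0.50117983 -0.25693198  0.141     ] at .065 [ 0.53921022 -0.29280918  0.065     ] [ 0.52019502 -0.27487058  0.103     ]
[[260.75018227 134.5762407 ]
 [260.75006687 171.23082469]] [[159.51738183 186.3782766 ]
 [155.00625626 220.99693213]]
nominal mouth [ 0.53982687 -0.29314177  0.065     ] grip [ 0.52386864 -0.27799797  0.103104  ]
nominal mouth [ 0.53982687 -0.28824177  0.065     ] grip [ 0.52386864 -0.27309797  0.103104  ]
```

Emit:
apply_moves:
  steps:
    - [[2,-0.1,2,0,-8,0,1],[4,-0.2,5,0,-16,0,1],[6,-0.3,8,0,-24,0,1],[7.6,-0.3,10.8,0,-32,0,1],[7.6,-0.3,10.8,0,-32,0,1],[7.6,-0.3,10.8,0,-32,0,1],[7.6,-0.3,10.8,0,-32,0,1]]

```text
time_s: 10.18
position: [0.4842, -0.2407, 0.1916]
tcp_rot: [[-0.623, 0.677, 0.392], [0.573, 0.736, -0.361], [-0.533, 0.0, -0.846]]
force: [-0.2, -0.9, 0.8]
opening: 1.005
grasp_force: 0.0
```

Run:
```python
from h import *
s=bot.read_state();c=bot.camera_model("wrist");im=bot.capture("wrist");cv2.imwrite("pics/w5.png",im);np.save("w5.npy",c,allow_pickle=True)
p=s["position"];R=s["tcp_rot"];print(p,np.round(R,4).tolist(),s["joint_positions"])
for th in(30,32,34):
    a=np.radians(136.6);t=np.radians(th);u=np.array([np.sin(t)*np.cos(a),np.sin(t)*np.sin(a),np.cos(t)])
    G=np.array([.5215,-.2757,.103]);print(th,"end/mouth pix",proj(c,[G+.044*u,G-.044*u]).round(1).tolist(),"to grasp cm",(R.T@(G-.008*u-p)*100).round(2),"u in tool",(R.T@u).round(3))
```

```text
[ 0.48418393 -0.2407252   0.19161147] [[-0.6229, 0.6771, 0.3919], [0.5731, 0.7359, -0.3605], [-0.5325, 0.0001, -0.8464]] [-36.47153454  22.21488103 119.3320789  -27.00586223   7.20484107
 -57.96869477]
30 end/mouth pix [[264.6, 208.8], [263.7, 178.7]] to grasp cm [ 0.42 -0.05 11.02] u in tool [-0.038  0.007 -0.999]
32 end/mouth pix [[264.6, 206.8], [263.6, 180.2]] to grasp cm [ 0.39 -0.05 11.02] u in tool [-0.003  0.007 -1.   ]
34 end/mouth pix [[264.6, 204.8], [263.6, 181.7]] to grasp cm [ 0.36 -0.05 11.02] u in tool [ 0.032  0.008 -0.999]
```

View pics/w5.png

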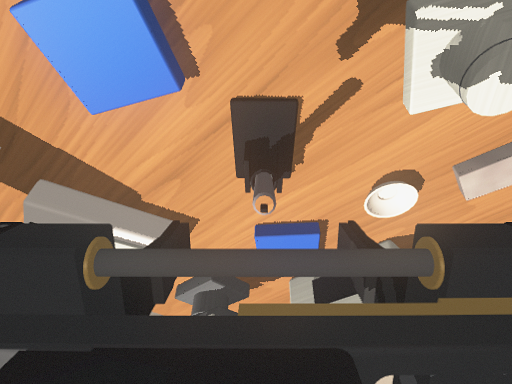

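Run:
```python
import numpy as np
from scipy.optimize import least_squares
from scipy.spatial.transform import Rotation as Ro
D=[([66.148,30.271,82.147,0,67.69,-10.227],[.14695,.60684,.23271],0),
([12.014,20.097,100.709,0.019,59.264,-64.49],[.44605,.2085,.23334],0),
([-19.089,36.392,94.569,.034,49.232,-95.552],[.57394,-.08102,.11013],0),
([-20.005,20.723,96.939,0,62.084,-96.38],[.51093,-.06789,.2468],0),
([-38.462,25.631,79.531,.017,74.981,-85.944],[.54035,-.28736,.2973],0),
([-36.472,22.215,119.332,-27.006,7.205,-57.969],[.48418,-.24073,.19161],0)]
def fk(q,p):
    h,L1,L2,a,e,d,s4,s5=p[0],p[1],p[2],p[3],p[4],p[5],1,1
    q=np.radians(q);R=Ro.from_rotvec([0,0,q[0]]);X=np.array([0,e,h])
    R1=R*Ro.from_rotvec([0,q[1],0]);v=R.apply(X)+R1.apply([0,0,L1])
    R2=R1*Ro.from_rotvec([0,q[2],0]);v=v+R2.apply([a,0,L2])
    R3=R2*Ro.from_rotvec([0,0,q[3]])*Ro.from_rotvec([0,q[4],0]);v=v+R3.apply([0,0,d])
    return v,R3.apply([0,0,1])
f=lambda p:np.ravel([fk(q,p)[0]-x for q,x,_ in D])
r=least_squares(f,[.3,.4,.4,0,.11,.3]);print(r.x,np.abs(r.fun).max()*1e3,fk(D[-1][0],r.x)[1])
p=r.x
a=np.radians(136.6)
for th in(28,30,32,34):
  t=np.radians(th);u=np.array([np.sin(t)*np.cos(a),np.sin(t)*np.sin(a),np.cos(t)])
  q=np.array(D[-1][0],float)[:5]
  for k in(.11,.08,.055,.03,0):
    T=np.array([.5215,-.2757,.103])-.008*u+k*u
    g=lambda q:np.r_[(fk(q,p)[0]-T)*10,fk(q,p)[1]+u]
    s=least_squares(g,q);q=s.x;print(th,k,q.round(1),np.abs(s.fun).max().round(4))
```

```text
[0.2741559  0.58802018 0.39168681 0.11409143 0.11099896 0.2944463 ] 0.006010865027022971 [ 0.39190506 -0.36051993 -0.84642531]
28 0.11 [-36.5  21.9 115.8 -12.8  14.8] 0.0
28 0.08 [-36.7  25.8 115.5 -16.1  11.3] 0.0
28 0.055 [-36.9  29.  115.  -20.5   8.7] 0.0
28 0.03 [-37.1  32.2 114.3 -27.4   6.4] 0.0
28 0 [-37.3  35.9 113.2 -43.    4.2] 0.0
30 0.11 [-36.3  22.1 117.7 -18.9  11. ] 0.0
30 0.08 [-36.6  26.  117.2 -26.3   7.7] 0.0
30 0.055 [-36.8  29.3 116.6 -37.6   5.4] 0.0
30 0.03 [-37.   32.5 115.7 -58.9   3.8] 0.0
30 0 [ -37.2   36.2  114.5 -100.1    3.2] 0.0
32 0.11 [-36.1  22.4 119.6 -31.8   7.4] 0.0
32 0.08 [-36.4  26.4 118.9 -52.3   4.7] 0.0
32 0.055 [-36.6  29.7 118.1 -84.5   3.6] 0.0
32 0.03 [ -36.8   32.9  117.2 -118.6    4. ] 0.0
32 0 [ -37.1   36.7  115.7 -141.5    5.4] 0.0
34 0.11 [-35.8  22.8 121.4 -64.7   4.7] 0.0
34 0.08 [ -36.2   26.9  120.6 -107.7    4.2] 0.0
34 0.055 [ -36.4   30.2  119.7 -133.6    5.4] 0.0
34 0.03 [ -36.7   33.5  118.6 -147.1    6.9] 0.0
34 0 [ -36.9   37.2  117.  -155.6    8.8] 0.0
```

Emit:
apply_moves:
  steps:
    - [[0,0,0,0,4,0,1],[0,0,1,0,8,0,1],[0.15,0,3,0,8,0,1],[0.3,0,6,0,8,0,1],[0.4,0,8.5,0,8,0,1],[0.5,-0.05,10.2,0,8,0,1],[0.5,-0.05,11,0,8,0,1],[0.5,-0.05,11,0,8,0,1],[0.5,-0.05,11,0,8,0,1]]

```text
time_s: 11.35
position: [0.5221, -0.2766, 0.095]
tcp_rot: [[-0.672, 0.677, 0.3], [0.618, 0.736, -0.276], [-0.407, 0.0, -0.913]]
force: [-0.8, -0.5, -0.6]
opening: 1.003
grasp_force: 0.0
```

Run:
```python
from h import *
s=bot.read_state();p=s["position"];R=s["tcp_rot"];print(p,np.round(R,4).tolist(),s["joint_positions"],s["force"])
im=bot.capture("scene");cv2.imwrite("pics/s6.png",im)
w=bot.capture("wrist");cv2.imwrite("pics/w6.png",w)
cv2.imwrite("pics/v6.png",np.hstack([cv2.resize(im[150:270,90:230],(448,384),interpolation=cv2.INTER_CUBIC),w[:,80:430]]))
```

```text
[ 0.52209031 -0.2766028   0.09495747] [[-0.6721, 0.6771, 0.2998], [0.6184, 0.7359, -0.2758], [-0.4073, 0.0, -0.9133]] [-37.73833323  35.43657794 110.96097039 -11.68224704   9.8431471
 -74.02579152] [-0.83174204 -0.50406298 -0.63878815]
```

View pics/v6.png

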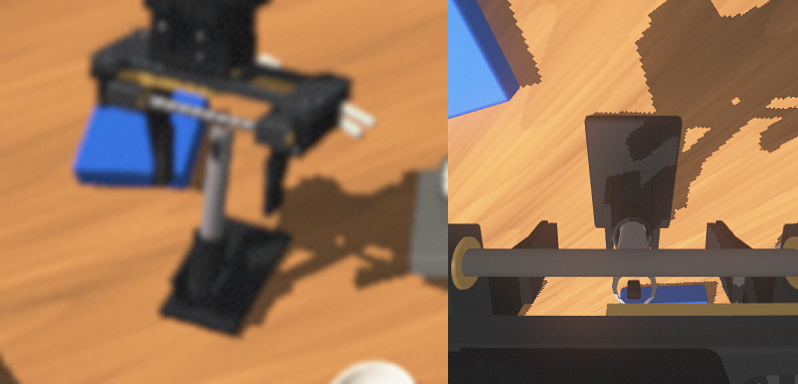

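The pen sits centred between the fingers, at about 634 px midway between 545 and 715. Next I close the gripper.

Emit:
apply_moves:
  steps:
    - [[0,0,0,0,0,0,0],[0,0,0,0,0,0,-0.4],[0,0,0,0,0,0,-1],[0,0,0,0,0,0,-1],[0,0,0,0,0,0,-1],[0,0,0,0,0,0,-1]]

```text
time_s: 12.2
position: [0.522, -0.2767, 0.0942]
tcp_rot: [[-0.672, 0.677, 0.299], [0.619, 0.736, -0.275], [-0.407, -0.0, -0.914]]
force: [-0.9, -0.8, 0.7]
opening: 0.403
grasp_force: 0.0
```

Emit:
apply_moves:
  steps:
    - [[0,0,0,0,0,0,-1],[0,0,0,0,0,0,-1],[0,0,0,0,0,0,-1],[0,0,0,0,0,0,-1],[0,0,0,0,0,0,-1]]

```text
time_s: 12.82
position: [0.5221, -0.2767, 0.0943]
tcp_rot: [[-0.672, 0.677, 0.299], [0.619, 0.736, -0.275], [-0.407, 0.0, -0.914]]
force: [0.7, 0.3, -0.6]
opening: 0.201
grasp_force: 30.0
```

Emit:
apply_moves:
  steps:
    - [[0.1,0,-0.7,0,0,0,-1],[0.25,0,-1.8,0,0,0,-1],[0.42,0,-3,0,0,0,-1],[0.56,0,-4,0,0,0,-1],[0.7,0,-5,0,0,0,-1],[0.84,0,-6,0,0,0,-1],[1,0,-7,0,0,0,-1],[1.15,0,-8.2,0,0,0,-1],[1.15,0,-8.2,0,0,0,-1]]

```text
time_s: 13.95
position: [0.4898, -0.2468, 0.1655]
tcp_rot: [[-0.672, 0.677, 0.3], [0.618, 0.736, -0.276], [-0.408, 0.0, -0.913]]
force: [0.1, -1.2, -0.8]
opening: 0.202
grasp_force: 30.0
```

Run:
```python
from h import *
s=bot.read_state();p=s["position"];R=s["tcp_rot"];print(p,s["joint_positions"],s["force"],s["time_s"])
# ring/block/tin re-measure from w4 (tin undisturbed since)
c=np.load("w4.npy",allow_pickle=True).item();w=cv2.imread("pics/w4.png")
g=w[66:87,412:434].max(2);ys,xs=np.nonzero(g<np.median(g)-35);print(len(xs),xs.min()+412,xs.max()+412,ys.min()+66,ys.max()+66,"ring",plane(c,[[412+(xs.min()+xs.max())/2,66+(ys.min()+ys.max())/2]],.077))
c3=np.load("w3.npy",allow_pickle=True).item();print("ring w3",plane(c3,[[273.5,238.5]],.077))
print("nominal ring pix w4",proj(c,[.5828,-.0742,.077]), "tin ctr",proj(c,[.576,-.0835,.077]))
```

```text
[ 0.48980097 -0.2468327   0.16553453] [-37.22471266  25.2812829  114.06766551  -7.58960023  16.80443653
 -77.80336594] [ 0.11196287 -1.19355264 -0.81489482] 13.95
68 417 433 66 86 ring [[ 0.58403923 -0.07158811  0.077     ]]
ring w3 [[ 0.58235358 -0.07438478  0.077     ]]
nominal ring pix w4 [[422.57931787  76.74789524]] tin ctr [[412.80055482  77.81394464]]
```

Emit:
apply_moves:
  steps:
    - [[-1.2,0,-2.7,0,0,0,-1],[-0.8,1.5,-3.5,0,4,0,-1],[0,5,-4.5,0,9,0,-1],[0.7,9,-5.4,0,15,0,-1],[1.4,13,-6,0,21,0,-1],[2,16.5,-6.3,0,27,0,-1],[2.4,19,-6.5,0,31.5,0,-1],[2.4,19,-6.5,0,31.5,0,-1],[2.4,19,-6.5,0,31.5,0,-1],[2.4,19,-6.5,0,31.5,0,-1]]

```text
time_s: 15.2
position: [0.5818, -0.0749, 0.2141]
tcp_rot: [[-0.729, 0.678, -0.097], [0.672, 0.735, 0.088], [0.131, -0.001, -0.991]]
force: [-0.2, -0.7, -0.1]
opening: 0.195
grasp_force: 30.0
```

Run:
```python
from h import *
s=bot.read_state();p=s["position"];R=s["tcp_rot"];print(p,R.round(4).tolist(),s["joint_positions"],s["force"])
cw=bot.camera_model("wrist");np.save("w7.npy",cw,allow_pickle=True);w=bot.capture("wrist");cv2.imwrite("pics/w7.png",w)
im=bot.capture("scene");cv2.imwrite("pics/s7.png",im);c=bot.camera_model("scene")
g=p-.008*R[:,2];print("scene: grip,tip(vertical),ring",proj(c,[g,g-[0,0,.094],[.5828,-.0742,.077]]).round(1).tolist())
print("wrist:",proj(cw,[g,g-[0,0,.094],[.5828,-.0742,.077]]).round(1).tolist())
cv2.imwrite("pics/v7.png",np.hstack([cv2.resize(im[140:240,180:290],(422,384),interpolation=cv2.INTER_CUBIC),w[:,90:468]]))
```

```text
[ 0.58184046 -0.0749123   0.21409622] [[-0.7289, 0.6778, -0.0967], [0.672, 0.7352, 0.0882], [0.1308, -0.0007, -0.9914]] [-19.72316261  31.13229221  84.34337559   3.04636416  71.49265364
 -68.19201325] [-0.18419807 -0.66320097 -0.10825634]
scene: grip,tip(vertical),ring [[237.2, 162.3], [239.1, 189.5], [240.6, 202.8]]
wrist: [[265.7, 251.6], [265.0, 215.0], [266.0, 203.8]]
```

View pics/v7.png

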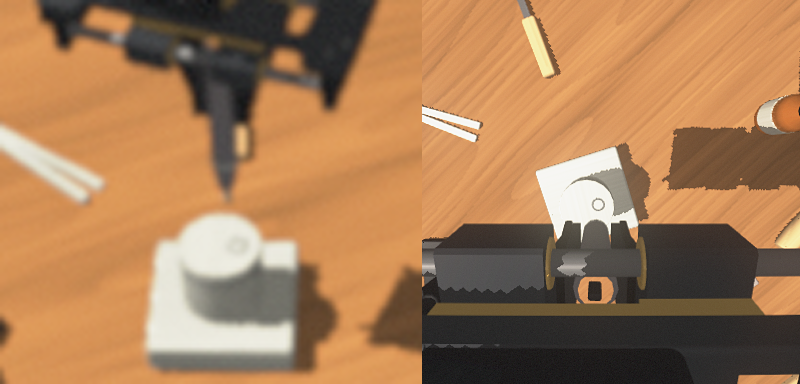

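Scene half: the pen hangs with its tip at about (239,192) in the full image, above the ring. Wrist half: the pen's blunt end is at about (264,290) and the ring at (266,204). That was the last picture I can view, so I continue numerically.

Run:
```python
from h import *
w=cv2.imread("pics/w7.png");h=cv2.cvtColor(w,cv2.COLOR_BGR2HSV)
print("wrist V")
for r in list(range(212,250,3))+[274,278,282,288,294,300,304]: print(r,h[r,240:290:1,2].tolist())
s=cv2.imread("pics/s7.png");h=cv2.cvtColor(s,cv2.COLOR_BGR2HSV)
print("scene V|S from 226")
for r in range(164,198,2): print(r,h[r,228:252,2].tolist(),h[r,228:252,1].tolist())
```

```text
wrist V
212 [246, 246, 246, 245, 246, 246, 246, 246, 245, 245, 246, 245, 246, 246, 245, 244, 244, 244, 246, 246, 246, 246, 245, 246, 246, 247, 247, 247, 246, 246, 245, 245, 245, 244, 244, 245, 244, 244, 245, 247, 250, 175, 150, 152, 153, 152, 149, 147, 147, 145]
215 [246, 246, 246, 245, 245, 246, 246, 246, 246, 245, 245, 246, 245, 246, 246, 245, 244, 244, 244, 245, 245, 246, 245, 245, 245, 245, 245, 245, 245, 245, 245, 245, 245, 245, 244, 244, 245, 244, 245, 247, 194, 238, 135, 156, 243, 240, 239, 240, 248, 246]
218 [246, 246, 246, 245, 245, 245, 246, 246, 246, 246, 244, 245, 245, 245, 245, 245, 245, 244, 245, 247, 248, 249, 250, 250, 243, 250, 249, 247, 246, 246, 245, 245, 245, 245, 244, 244, 245, 245, 244, 238, 244, 244, 244, 243, 243, 243, 244, 244, 245, 245]
221 [218, 254, 250, 249, 249, 249, 249, 249, 248, 247, 246, 244, 245, 245, 247, 250, 231, 184, 117, 123, 117, 116, 112, 111, 102, 108, 114, 119, 120, 151, 195, 238, 249, 246, 245, 244, 244, 242, 245, 247, 249, 249, 249, 249, 249, 250, 253, 184, 73, 63]
224 [100, 86, 87, 85, 87, 84, 84, 79, 128, 255, 248, 246, 248, 232, 160, 1
[... 6789 characters left out ...]
222, 221, 222, 220, 218, 212, 194, 177, 187, 204, 210, 210, 208, 210, 210, 208, 210, 207, 206, 204] [153, 153, 150, 154, 152, 150, 150, 152, 151, 143, 130, 125, 138, 150, 152, 154, 154, 152, 153, 153, 153, 152, 153, 153]
194 [218, 216, 215, 214, 213, 212, 213, 213, 213, 211, 211, 208, 209, 208, 209, 207, 204, 203, 199, 198, 195, 194, 191, 189] [152, 155, 154, 154, 153, 153, 147, 144, 138, 138, 137, 139, 143, 147, 150, 153, 154, 153, 152, 153, 153, 150, 150, 154]
196 [212, 211, 214, 216, 220, 225, 227, 228, 228, 228, 227, 226, 226, 223, 216, 208, 199, 192, 190, 189, 190, 191, 192, 194] [152, 147, 135, 111, 86, 61, 47, 41, 40, 37, 38, 41, 43, 53, 71, 93, 118, 141, 150, 151, 152, 154, 153, 154]
```

```bash
cat > fit.py <<'E'
from h import *
from scipy.optimize import least_squares
def fitpen(cw,cs,p,R,bl,rad,tip,mids):
    f=np.array(cw["intrinsics"])[0,0]
    def model(v):
        a=np.array([v[3],v[4],1]);a/=np.linalg.norm(a);B=v[:3];return B,a,B-.138*a
    def res(v):
        B,a,T=model(v);d=(np.array(cw["R"])@B+cw["t"])[2]
        r=[(proj(cw,B)[0]-bl)/.5,[(f*.009/d-rad)/.4],(proj(cs,T)[0]-tip)/[.4,.6]]
        q=proj(cs,[T+.05*a,T])
        for m in mids:
            e=q[0]-q[1];n=np.array([e[1],-e[0]])/np.linalg.norm(e);r.append([(m-q[1])@n/.4])
        g=R.T@(B-.044*a-p);r.append([g[1]/.0007,(R.T@a)[1]/.02])
        return np.concatenate(r)
    s=least_squares(res,[*(p+[0,0,.05]),0,0],x_scale=[.01,.01,.01,.1,.1]);B,a,T=model(s.x)
    cov=np.linalg.inv(s.jac.T@s.jac);return B,a,T,s.fun,np.sqrt(np.diag(cov))
E
python3 - <<'E'
from fit import *
cw=np.load("w7.npy",allow_pickle=True).item();cs=bot.camera_model("scene");s=bot.read_state();p=s["position"];R=s["tcp_rot"]
B,a,T,f,sd=fitpen(cw,cs,p,R,[263.3,289.6],17.8,[239.15,192.5],[[238.3,182],[238.5,187]])
print("B",B,"tip",T,"axis",a,"deg about tool:",np.degrees(np.arcsin(R.T@a)),"tilt",np.degrees(np.arccos(a[2])));print(f.round(1),sd.round(4))
print("along x_tool lean deg",np.degrees(np.arcsin(a@np.r_[R[:2,0]/np.linalg.norm(R[:2,0]),0])),"tool tilt",np.degrees(np.arcsin(R[2,0])),"B in tool mm",R.T@(B-p)*1e3)
print("tip pix wrist",proj(cw,T),"shoulder",proj(cw,T+.036*a))
E
```

```text
B [ 0.59263206 -0.08630479  0.23565765] tip [ 0.57085431 -0.07016895  0.10034555] axis [ 0.15780976 -0.11692638  0.98052246] deg about tool: [ -3.7694414    1.19003882 -86.04664998] tilt 11.326926808562362
[ 0.7  0.   1.7  1.9  1.1 -1.   0.7 -3.1  1. ] [0.001  0.0009 0.0027 0.0229 0.0147]
along x_tool lean deg -11.260999437617626 tool tilt 7.4932454513705 B in tool mm [-12.49952266  -1.27518382 -23.12373523]
tip pix wrist [[260.63786335 195.74438861]] shoulder [[261.11032077 210.47492022]]
```

Run:
```python
from fit import *
cw=np.load("w7.npy",allow_pickle=True).item();cs=bot.camera_model("scene");s=bot.read_state();p=s["position"];R=s["tcp_rot"]
B,a,T,f,sd=fitpen(cw,cs,p,R,[263.5,288],22.4,[239.15,192.5],[[238.3,182],[238.5,187]])
print("B",B,"tip",T,"axis",a,"deg about tool:",np.degrees(np.arcsin(R.T@a)),"tilt",np.degrees(np.arccos(a[2])));print(f.round(1),sd.round(4))
print("lean x_tool deg",np.degrees(np.arcsin(a@np.r_[R[:2,0]/np.linalg.norm(R[:2,0]),0])),"B in tool mm",R.T@(B-p)*1e3)
print("tip pix wrist",proj(cw,T),"nose end",proj(cw,T+.014*a),"shoulder",proj(cw,T+.036*a), "f",np.array(cw["intrinsics"])[0,0])
```

```text
B [ 0.58367123 -0.07807851  0.25965728] tip [ 0.58672358 -0.07768789  0.12169159] axis [-0.02211846 -0.00283059  0.99975135] deg about tool: [  8.31387354  -0.99284091 -81.62621937] tilt 1.2777355067593237
[ 0.2 -0.   0.  -0.1  0.  -0.2  0.3 -0.8 -0.9] [0.0007 0.0006 0.0019 0.0199 0.0112]
lean x_tool deg 0.8217291197345045 B in tool mm [  2.69055184  -1.30797606 -45.33208127]
tip pix wrist [[266.44248911 218.52044883]] nose end [[266.30067637 222.0018452 ]] shoulder [[266.04177611 228.35644318]] f 298.13296228632316
```

```bash
python3 - <<'E'
import re
s=open('fit.py').read()
s=s.replace("tip,mids):","tip,mids,nose=None):").replace("        return np.concatenate","        if nose is not None: r.append((proj(cw,T+.016*a)[0]-nose)/[.4,1])\n        return np.concatenate").replace("-tip)/[.4,.6]","-tip)/[.7,.7]").replace("@n/.4","@n/.7")
open('fit.py','w').write(s)
E
python3 - <<'E'
from fit import *
cw=np.load("w7.npy",allow_pickle=True).item();cs=bot.camera_model("scene");s=bot.read_state();p=s["position"];R=s["tcp_rot"]
B,a,T,f,sd=fitpen(cw,cs,p,R,[263.5,288],22.4,[239.15,192.5],[[238.3,182],[238.5,187]],[263.6,222])
print("B",B,"tip",T,"axis",a,"a in tool",R.T@a,"tilt",np.degrees(np.arccos(a[2])));print(f.round(1),sd.round(4))
w=cv2.imread("pics/w7.png")[194:216,255:278].max(2);ys,xs=np.nonzero(w<220);print(xs.min()+255,xs.max()+255,ys.min()+194,ys.max()+194,len(xs))
v=w[4:17,4:19];ys,xs=np.nonzero(v<225);print(len(xs),xs.mean()+259,ys.mean()+198,xs.min()+259,xs.max()+259,ys.min()+198,ys.max()+198)
print("ring",plane(cw,[[259+(xs.min()+xs.max())/2,198+(ys.min()+ys.max())/2]],.077))
# ring also in scene
c=cv2.imread("pics/s7.png")[195:212,228:252];print(c.max(2)[4:13,6:18].tolist())
E
```

```text
B [ 0.58381443 -0.07817968  0.2592858 ] tip [ 0.58472284 -0.07881201  0.12129024] axis [-0.0065827   0.00458209  0.99996784] a in tool [ 0.13828274 -0.00134651 -0.99039188] tilt 0.4595422441715856
[ 0.3 -0.  -0.1 -1.1 -0.4 -0.9 -0.7 -1.8 -0.1  0.7 -0.3] [0.0006 0.0005 0.0015 0.0062 0.0057]
260 272 198 210 67
73 265.8493150684931 204.05479452054794 259 272 198 210
ring [[ 0.58262727 -0.07468872  0.077     ]]
[[236, 236, 236, 235, 234, 235, 236, 235, 235, 235, 233, 228], [237, 236, 235, 234, 234, 236, 235, 234, 234, 235, 235, 233], [237, 236, 235, 235, 235, 233, 228, 224, 227, 229, 232, 234], [237, 236, 235, 235, 233, 228, 220, 217, 217, 217, 222, 232], [237, 237, 235, 235, 230, 224, 219, 220, 219, 213, 217, 231], [237, 236, 236, 234, 229, 220, 219, 224, 221, 214, 218, 231], [237, 236, 236, 235, 232, 226, 221, 220, 219, 217, 225, 232], [236, 236, 235, 235, 235, 233, 230, 227, 227, 228, 232, 232], [236, 235, 235, 235, 236, 236, 235, 236, 235, 235, 233, 224]]
```

Emit:
apply_moves:
  steps:
    - [[0.2,0.16,0.8,0,0,0,-1],[0.2,0.16,2,0,0,0,-1],[0,0.16,3,0,0,0,-1],[-0.04,0.16,3.5,0,0,0,-1],[-0.04,0.16,3.63,0,0,0,-1],[-0.04,0.16,3.63,0,0,0,-1],[-0.04,0.16,3.63,0,0,0,-1]]

```text
time_s: 16.18
position: [0.5811, -0.0704, 0.1785]
tcp_rot: [[-0.73, 0.677, -0.095], [0.671, 0.736, 0.088], [0.13, 0.0, -0.992]]
force: [-0.6, -0.1, -1.2]
opening: 0.196
grasp_force: 30.0
```

```bash
cat > fz.py <<'E'
from h import *
F=[];P=[]
for i in range(16):
    bot.capture("scene") if i<15 else cv2.imwrite("pics/last.png",bot.capture("scene"));s=bot.read_state();F.append(s["force"]);P.append(s["position"])
F=np.array(F);print("F",F.mean(0),"sd",F.std(0),"P",np.mean(P,0),"t",s["time_s"])
E
python3 fz.py
python3 - <<'E'
from h import *
s=cv2.imread("pics/last.png");h=cv2.cvtColor(s,cv2.COLOR_BGR2HSV)
for r in range(190,212): print(r,h[r,230:252,2].tolist())
cw=bot.camera_model("wrist");np.save("w8.npy",cw,allow_pickle=True);w=bot.capture("wrist");cv2.imwrite("pics/w8.png",w);g=w.max(2)
for r in range(206,232,2): print(r,g[r,246:286].tolist())
E
```

```text
F [ 0.04951362  0.10356266 -0.57425373] sd [0.46948572 0.53849342 0.40992975] P [ 0.58084198 -0.07035944  0.17824478] t 16.975
190 [218, 218, 220, 221, 222, 221, 204, 158, 109, 80, 78, 79, 84, 111, 163, 202, 212, 212, 209, 210, 210, 209]
191 [219, 221, 223, 224, 223, 221, 211, 169, 117, 87, 84, 85, 91, 118, 163, 198, 209, 209, 209, 209, 208, 209]
192 [222, 222, 222, 221, 220, 219, 208, 174, 127, 96, 91, 93, 101, 130, 170, 201, 210, 211, 207, 207, 205, 203]
193 [220, 218, 218, 216, 215, 214, 207, 180, 140, 100, 89, 90, 102, 137, 179, 202, 206, 206, 204, 200, 197, 198]
194 [215, 214, 213, 212, 213, 212, 209, 192, 154, 109, 83, 84, 101, 146, 183, 201, 199, 197, 195, 193, 192, 190]
195 [211, 212, 213, 216, 217, 218, 217, 212, 178, 126, 88, 81, 105, 148, 183, 194, 193, 190, 189, 188, 188, 188]
196 [213, 217, 221, 225, 228, 229, 229, 225, 202, 150, 100, 88, 117, 160, 186, 192, 190, 190, 190, 191, 192, 193]
197 [220, 225, 230, 233, 235, 235, 234, 231, 220, 176, 125, 110, 147, 189, 205, 204, 197, 197, 200, 203, 204, 203]
198 [229, 234, 235, 236, 236, 236, 236, 234, 229, 210, 165, 142, 178, 2
[... 3443 characters left out ...]
4, 104, 103, 103, 104, 104, 102, 104, 102, 103, 101, 100, 102, 99, 98, 107, 177, 238, 247, 245, 248, 255, 62, 68, 73, 74, 72, 72, 71]
226 [88, 82, 132, 255, 248, 250, 194, 107, 101, 104, 103, 106, 104, 103, 103, 103, 104, 100, 101, 103, 101, 101, 103, 100, 98, 97, 96, 94, 131, 243, 248, 248, 255, 60, 71, 74, 74, 76, 73, 73]
228 [87, 84, 131, 255, 250, 248, 110, 99, 102, 103, 104, 102, 103, 103, 100, 100, 103, 101, 99, 100, 100, 101, 101, 100, 101, 99, 98, 96, 94, 140, 241, 250, 255, 60, 70, 71, 73, 74, 70, 74]
230 [87, 81, 107, 241, 254, 185, 98, 100, 102, 102, 101, 102, 102, 100, 102, 102, 102, 99, 98, 100, 97, 99, 100, 99, 96, 98, 96, 95, 91, 106, 218, 253, 217, 62, 70, 71, 71, 71, 73, 71]
```

Emit:
apply_moves:
  steps:
    - [[-0.05,0,0.4,0,0,0,-1],[-0.09,0,0.7,0,0,0,-1],[-0.12,0,0.9,0,0,0,-1],[-0.14,0,1.05,0,0,0,-1],[-0.16,0,1.18,0,0,0,-1],[-0.17,0,1.29,0,0,0,-1],[-0.17,0,1.29,0,0,0,-1],[-0.17,0,1.29,0,0,0,-1]]

```text
time_s: 18.02
position: [0.5808, -0.0704, 0.1652]
tcp_rot: [[-0.729, 0.677, -0.096], [0.671, 0.736, 0.088], [0.13, 0.0, -0.991]]
force: [0.5, -0.6, -0.5]
opening: 0.197
grasp_force: 30.0
```

```bash
python3 fz.py
python3 - <<'E'
from h import *
s=cv2.imread("pics/last.png");h=cv2.cvtColor(s,cv2.COLOR_BGR2HSV)
for r in range(193,209): print(r,h[r,232:250,2].tolist())
w=bot.capture("wrist");cv2.imwrite("pics/w9.png",w);g=w.max(2)
for r in range(204,230,2): print(r,g[r,246:286].tolist())
E
```

```text
F [ 0.25313545  0.21094407 -0.5610526 ] sd [0.50222353 0.42053356 0.67424038] P [ 0.58079211 -0.07034223  0.16514074] t 18.825
193 [219, 216, 215, 213, 198, 161, 112, 81, 80, 78, 81, 105, 153, 197, 204, 206, 203, 201]
194 [214, 212, 213, 212, 202, 172, 122, 86, 81, 80, 82, 109, 154, 189, 200, 198, 194, 193]
195 [213, 215, 217, 218, 215, 188, 136, 96, 87, 87, 90, 112, 151, 184, 193, 189, 189, 189]
196 [221, 225, 228, 228, 225, 209, 160, 111, 94, 90, 95, 120, 155, 183, 190, 191, 189, 191]
197 [230, 233, 235, 235, 233, 223, 182, 122, 90, 87, 98, 134, 174, 191, 196, 198, 200, 203]
198 [235, 236, 236, 236, 234, 229, 200, 138, 88, 81, 102, 155, 199, 215, 213, 209, 209, 214]
199 [237, 237, 237, 236, 236, 232, 215, 159, 102, 82, 112, 173, 220, 227, 223, 217, 215, 214]
200 [236, 237, 237, 236, 235, 234, 224, 185, 126, 94, 128, 190, 228, 233, 226, 217, 214, 211]
201 [236, 236, 237, 236, 236, 235, 230, 209, 155, 121, 146, 196, 228, 229, 217, 202, 203, 206]
202 [236, 237, 237, 236, 235, 235, 232, 219, 178, 147, 158, 188, 208, 208, 186, 175, 194, 207]
203 [237, 238, 237, 236, 236, 235, 231, 219, 
[... 2450 characters left out ...]
2, 104, 103, 104, 105, 103, 100, 107, 117, 121, 160, 165, 150, 147, 149, 152, 155, 152, 123, 122, 122, 115, 121, 119, 124]
224 [87, 81, 128, 254, 246, 246, 249, 235, 165, 111, 104, 105, 105, 106, 104, 105, 103, 102, 104, 102, 103, 101, 102, 99, 102, 98, 114, 171, 140, 149, 149, 154, 150, 71, 74, 73, 73, 73, 73, 72]
226 [91, 85, 131, 255, 248, 249, 195, 108, 102, 103, 104, 106, 105, 103, 103, 102, 103, 103, 101, 102, 100, 102, 101, 102, 100, 97, 96, 98, 117, 155, 150, 152, 151, 72, 74, 73, 72, 71, 70, 75]
228 [88, 81, 131, 255, 250, 246, 110, 101, 103, 104, 105, 103, 104, 101, 104, 101, 103, 102, 102, 99, 101, 99, 100, 100, 101, 100, 99, 95, 96, 127, 152, 150, 149, 67, 73, 73, 71, 75, 72, 73]
```

Emit:
apply_moves:
  steps:
    - [[-0.02,0,0.15,0,0,0,-1],[-0.04,0,0.3,0,0,0,-1],[-0.04,0,0.3,0,0,0,-1]]

```text
time_s: 19.25
position: [0.5809, -0.0704, 0.1621]
tcp_rot: [[-0.73, 0.677, -0.096], [0.671, 0.736, 0.088], [0.13, 0.0, -0.991]]
force: [-0.4, 0.0, 0.9]
opening: 0.205
grasp_force: 30.0
```

```bash
python3 fz.py
```

```text
F [-0.12035393 -0.07993037  1.10433645] sd [0.59560496 0.3685495  0.46924432] P [ 0.58086324 -0.07037778  0.16215613] t 20.05
```

```bash
sed -i 's/        return np.concatenate/        r.append([(T[2]-.1264)\/.0007])\n        return np.concatenate/; s/-tip)\/\[.7,.7\]/-tip)\/[.7,2.5]/' fit.py
python3 - <<'E'
from fit import *
cw=np.load("w7.npy",allow_pickle=True).item();cs=bot.camera_model("scene")
p=np.array([.58184,-.07491,.21410]);R=np.array([[-0.7289,.6778,-.0967],[.672,.7352,.0882],[.1308,-.0007,-.9914]])
for bl,rad,nose in(([263.5,288],22.4,[263.6,222]),([263.4,289.6],23,[263.6,222]),([263.4,289.6],23,[263.6,220.5])):
    B,a,T,f,sd=fitpen(cw,cs,p,R,bl,rad,[239.15,192.5],[[238.3,182],[238.5,187]],nose)
    print("T-p",T-p,"axis",a,"a in tool",R.T@a,"tilt",np.degrees(np.arccos(a[2])),f.round(1),sd[3:].round(3))
w=cv2.imread("pics/w9.png")
E
```

```text
T-p [ 0.00220165 -0.00333895 -0.08827109] axis [-0.01306208  0.01088399  0.99985545] a in tool [ 0.14761608 -0.00155147 -0.98903362] tilt 0.9742085527410745 [ 0.3  0.   2.2 -1.  -0.7 -0.6 -0.4 -1.5 -0.1  0.6 -0.3 -0.8] [0.005 0.005]
T-p [ 0.00208975 -0.00323148 -0.08792497] axis [-0.0098568  0.0075394  0.999923 ] a in tool [ 0.14304103 -0.00183792 -0.98970553] tilt 0.7110383240011537 [ 0.3  0.   0.8 -1.  -0.7 -0.6 -0.4 -1.5 -0.1  0.6 -0.3 -0.3] [0.005 0.005]
T-p [ 0.00114343 -0.00241518 -0.08794559] axis [-0.00296918  0.00160121  0.99999431] a in tool [ 0.13403951 -0.00153529 -0.99096601] tilt 0.19328262960590473 [ 0.3  0.   0.8 -0.8 -0.9 -0.4 -0.2 -1.5 -0.1  0.5 -0.2 -0.4] [0.005 0.005]
```

Emit:
apply_moves:
  steps:
    - [[-0.01,0,0.1,0,0,0,-1],[-0.03,0,0.22,0,0,0,-1],[-0.03,0,0.22,0,0,0,-1],[-0.03,0,0.22,0,0,0,-1]]

```text
time_s: 20.55
position: [0.5809, -0.0704, 0.1599]
tcp_rot: [[-0.73, 0.677, -0.096], [0.671, 0.736, 0.088], [0.13, 0.0, -0.991]]
force: [0.9, -0.0, 1.2]
opening: 0.199
grasp_force: 30.0
```

```bash
python3 fz.py
python3 - <<'E'
from h import *
cw=bot.camera_model("wrist");w=bot.capture("wrist");g=w.max(2)
for r in range(208,226,2): print(r,g[r,246:282].tolist())
print("ring pred pix",proj(cw,[.5826,-.0747,.077]))
# bench check
a=cv2.imread("pics/top0.png").astype(int);b=bot.capture("top").astype(int);d=(abs(a-b).max(2)>60).astype(np.uint8)
n,_,st,ce=cv2.connectedComponentsWithStats(d);print([(s.tolist()) for s in st[1:] if s[4]>25])
E
```

```text
F [ 0.23347474 -0.23635171  1.73306029] sd [0.56251858 0.42840865 0.43934038] P [ 0.58085099 -0.07037954  0.15990489] t 21.35
208 [245, 245, 246, 246, 246, 246, 246, 246, 246, 246, 246, 246, 246, 246, 246, 246, 246, 246, 245, 246, 245, 245, 245, 247, 210, 144, 157, 158, 159, 156, 153, 150, 141, 103, 137, 153]
210 [245, 245, 246, 246, 246, 246, 246, 246, 246, 246, 245, 246, 246, 246, 246, 246, 247, 246, 246, 246, 246, 245, 245, 248, 254, 148, 153, 156, 156, 157, 154, 153, 150, 135, 115, 153]
212 [245, 245, 245, 246, 246, 246, 246, 246, 245, 246, 246, 247, 248, 250, 234, 205, 216, 212, 209, 211, 246, 249, 248, 249, 143, 148, 154, 153, 155, 156, 153, 150, 150, 147, 134, 134]
214 [245, 245, 245, 246, 246, 246, 246, 246, 246, 246, 248, 233, 170, 146, 142, 195, 191, 225, 221, 165, 139, 142, 185, 233, 216, 152, 152, 153, 153, 155, 154, 152, 150, 148, 146, 125]
216 [246, 245, 245, 245, 246, 246, 246, 246, 247, 249, 214, 155, 173, 248, 250, 247, 247, 247, 248, 251, 254, 159, 90, 99, 130, 157, 153, 152, 151, 153, 156, 151, 148, 146, 148, 145]
218 [246, 245, 245, 245, 246, 246, 246, 247, 248, 223, 166, 168, 251, 249, 248, 249, 250, 253, 211, 145, 150, 156, 143, 92, 98, 131, 155, 149, 151, 153, 154, 152, 152, 148, 145, 144]
220 [246, 246, 245, 245, 245, 246, 246, 247, 250, 208, 158, 159, 224, 218, 166, 166, 136, 118, 114, 121, 135, 152, 140, 110, 99, 123, 153, 152, 149, 149, 153, 154, 153, 150, 148, 145]
222 [231, 226, 225, 248, 245, 245, 246, 248, 253, 185, 140, 122, 111, 107, 101, 103, 103, 102, 102, 103, 101, 102, 106, 119, 111, 126, 144, 154, 148, 149, 151, 153, 152, 122, 121, 121]
224 [86, 80, 125, 254, 246, 246, 250, 234, 160, 109, 106, 104, 104, 103, 104, 105, 102, 102, 102, 103, 103, 101, 101, 100, 100, 97, 114, 141, 142, 149, 147, 152, 152, 68, 72, 73]
ring pred pix [[262.53714791 219.48926869]]
[[72, 123, 270, 261, 38492], [0, 278, 122, 106, 5294], [215, 322, 29, 27, 484], [180, 374, 9, 10, 37]]
```

```bash
python3 -c "
from rig import bot
print(bot.hand_in())"
```

```text
the job is handed in; nothing more can be done
None
```

The tin stands on the middle of the block and has been let go; the gripper still holds the pen upright (within about 1° by camera fit) with its tip about 1 mm from the ring's centre and pushed in about 5 of 10 mm by measured force, and I handed the job in at about 21 s of the 48 s (no verdict came back).

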